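# Hang the headstock template and tug-test it

## Task

Take the tall headstock template out of the slotted rack and hang it by its notched eye on the sprung hook of the stand, between the hook's upturned tip and its collar. Before letting go, tug it straight down gently, with about a kilogram's pull (10 N) for half a second and never more than one and a half kilograms (15 N), to be sure that it is held; then ease off, let go and leave it hanging still. Leave the short template in the rack and the other things on the bench where they are.

Things in the scene. Friction and masses are not known exactly. Their poses are not given: they have to be found in the camera images.
- template: Tall plywood template, loose, 105 to 210 g, upright in one of the rack's two slots (which one varies). 10 mm thick (x), 185 tall (z, up); origin: centre of its underside. Lower part 90 mm wide (y) up to 54 mm height; above it a window 40 mm wide between two 12 mm rails, from 54 to 110 mm height, with the eye in its upper edge; from 120 to 185 mm a solid tab 60 mm wide.
- eye (a point): Floor of the eye, a notch in the middle of the window's upper edge, 25 mm wide at its mouth (110 mm above the template's underside), narrowing to 13 mm at its floor (120 mm). This point is in the middle of that floor, of thickness and width; the floor looks down and rests on the hook's bar when hung. Axes as the template's.
- tab (a point): Grip point in the template's top tab, 13 mm below its top edge and 52 mm above the eye's floor. Grip here from above across the 10 mm thickness (template's x), fingertips at most 35 mm below the top edge so that they stay clear of the hook.
- short_template: Short plywood template, 10 x 80 x 80 mm, without an eye, upright in the rack's other slot: leave it there. Origin at the centre of its underside, x across its thickness.
- slot_rack: Fixed wooden rack, 130 (x) x 120 (y) x 40 mm high, origin at the centre of its underside. Two slots along its y, 13 mm wide and 30 mm deep (floor at 10 mm height), centred 40 mm either side of its origin along its x. The templates lift straight up out of it.
- stand: Fixed hook stand; origin on the bench plumb below the middle of the hook's saddle; x points back to the post, z up. Post 20 mm square, 254 mm high, at x = +118 mm, on a base 110 x 110 x 12 mm centred at x = +115 mm. A block clamped on the post carries the level steel hook, which points to -x.
- hook_tip (a point): Upturned tip of the hook, 26 mm from the saddle's middle towards -x, 8 mm thick; it ends 14 mm above the top of the bar. The bar is round, 8 mm in diameter, along the stand's x. A collar 20 mm in diameter sits on it, its near face at x = +20 mm. Between tip and collar is the saddle, about 40 mm long. The point is fixed to the stand at hook_mid's height; axes as the stand's.
- hook_mid (a point): Point fixed to the stand, plumb over its origin, 176 mm above the bench. The unloaded bar's top is anywhere from 10 mm below to 10 mm above it (clamped anew each time, not measured: find it by feel or sight). The hook is sprung: after the first 1 N it gives straight down 1 mm for each 3 N, up to 10 mm, and springs back. Axes as the stand's.
- rosewood_caul: Loose dark notched clamping caul, 18 x 90 x 25 mm, lying on the bench between rack and stand: leave it. Origin at the centre of its underside.
- maple_caul: Loose small maple caul, 18 x 74 x 14 mm, lying on the bench: leave it. Origin at the centre of its underside.
- tape_roll: Loose roll of masking tape, 50 mm in diameter, 19 mm high, lying on the bench: leave it. Origin at the centre of its underside.
Mind the look-alikes: they are no part of the job. What is meant by the template is not turquoise, and is the smaller of those in its own colour.

How it is judged:
By the outcome, as a careful person would: the job done as asked, in the order asked, and still so for the second after the job is handed in, with the robot touching nothing.
It also fails if it takes over 64 s, if anything falls off the work surface, if the arm or the gripper's body presses on something with over 40 N, if the wrist force passes 120 N, or if a joint passes its speed limit or range.

## Robot

A 7-joint arm with a two-finger parallel gripper is mounted at the origin on a cart in front of the work surface, level with it; the furniture and walls round the work are solid. World frame = base frame: x ahead of the robot, y to its left, z up, the work surface at z = 0. Lengths are in m, angles in rad, forces in N, time in s.
With the tool pointing down it reaches from about 0.4 to 0.85 m from the base axis. Payload 10.4 kg.
Tool frame: the origin (TCP) lies midway between the tips of the shut fingers; the grasp point (between the pads) lies 19 mm behind it; z points along the fingers, x is the direction in which the jaws open and shut, and the axes are right-handed (so a half turn about z gives the same grasp; the last joint's range is limited). The gripper opens to 85 mm and grips with 20 to 120 N. Pads are 22 mm wide; open, the fingers measure 114 mm over their backs; the gripper's body (76 mm by 85 mm) begins 54 mm behind the grasp point. The pads swing forward as they close: fully open they stand 13 mm farther back than shut.
Start: joints at [-1.365, 0.332, -0.065, 1.46, 0.022, 1.35, -0.088], TCP at [0.142, 0.609, 0.231] pointing down, gripper open.
Joint ranges: [-2.6, 2.6], [-0.5, 2.12], [-1.47, 1.34], [0.16, 2.42], [-1.27, 4.41], [0.06, 2.06], [-2.6, 2.6]. Speed limits (rad/s): [2.22, 2.22, 2.79, 2.79, 3.14, 3.14, 3.14].

## Interface

Orientations are given as a unit quaternion [x, y, z, w].
In Python, from workcell import manip, cams gives the robot as it stands.
- The arm moves only by the tool move_arm, never from a script. Its argument "moves" is a list of rows, each a list of 7 numbers: the turn, a rotation vector about the tool's x, y, z in degrees, then the shift along the tool's x, y, z in m, then the finger opening in m, from 0 to 0.0854. A call has 1 to 10 rows; each row is the pose to reach, as a shift and turn from the pose commanded when the call began, along the tool's axes at that moment; what a row does not reach only later rows make up. A row lasts 1/10 s, in which the tool goes at most 50 mm and 8.59 degrees, less where a joint would pass 70% of its speed; a pose out of reach is approached as far as the arm can. A call with a gripper value outside its range is refused whole. The fingers move at their own pace and stop on an object; "grip_force" is the grip in N (left out, the last holds). Time passes only in rows, so rows that repeat a pose let the fingers close. It gives the time, the measured TCP pose, the force and the opening at its end, in the units of the state.
- manip.get_obs(): the state, without advancing time (a new reading comes with each control period).
- cams.camera(name): name is "side" or "top"; returns the picture (420x560x3 uint8, red, green, blue); there is no depth.
- cams.camera_params(name): a dict with "fx", "fy", "cx", "cy" (pixels), "xyz" and "rotation" of the camera in the world. Camera axes: x right, y up, looking along -z (the intrinsics and any distortion apply to the point x, -y, -z); pixel columns grow to the right and rows downward; lengths in m; the calibration is good to about 2 mm. A picture is of the moment at which its call begins. camera_params takes no time and is no camera call.
- manip.hand_in(): hands the job in, once; it reports no verdict.
The state is a dict: "clock": time; "joint_pos": joint angles; "joint_velocities": joint speeds; "tau": joint torques, N m; "position": TCP position; "ee_rot": TCP orientation; "ft_force": force on the tool from outside, world axes, zero at the start; "torque": the same for the moment, N m; "grip_width": opening from 0.0 (shut) to 1.0 (fully open).
Only numpy, scipy, OpenCV 4.12 (cv2) and the standard library are available. Lean on these libraries where they do the work, as an engineer would, in place of code of your own. Each camera call takes 0.05 s, during which the arm holds its last target. There are 200 camera calls.

## Working session

There is one attempt and no reset: what is moved stays moved. The work goes in short steps, Python scripts to look and compute and a tool call to move; the robot and the scene stay as the last step left them, time stands still between calls to the robot, and variables do not carry over. Pictures are saved under pics/ and viewed, about 8 in all and at most 12, crops included, and the job is handed in when it is done.

Besides the shell and the picture viewer there is one more tool, called after "Call:" as name(argument=value, ...) on one line, values as JSON. move_arm: Moves the arm, as the interface text tells. Its arguments: {"type":"object","properties":{"moves":{"type":"array","items":{"type":"array","items":{"type":"number"}}},"grip_force":{"type":"number"}},"required":["moves"]}

```bash
ls; mkdir -p pics
python3 - <<'E'
from workcell import manip, cams
import cv2,numpy as np
for n in("side","top"):
    im=cams.camera(n); cv2.imwrite(f"pics/{n}0.png",im[:,:,::-1]); print(n,cams.camera_params(n))
print(manip.get_obs())
E
```

```text
pics
side {'fx': 456.22614668621935, 'fy': 456.22614668621935, 'cx': 283.69022705315086, 'cy': 205.44070220221977, 'xyz': array([0.22340998, 0.62528321, 0.6691738 ]), 'rotation': array([-0.11630432,  0.42725579,  0.86042286, -0.25218702])}
top {'fx': 517.9917705149251, 'fy': 517.9917705149251, 'cx': 276.60041495385406, 'cy': 215.02639745783054, 'xyz': array([0.39644612, 0.00982427, 1.29021044]), 'rotation': array([ 0.05226042, -0.05343762, -0.70267947,  0.70756967])}
{'clock': 0.1, 'joint_pos': array([-1.36457303,  0.33283212, -0.06467873,  1.46085983,  0.0216327 ,
        1.34991887, -0.08848454]), 'joint_velocities': array([-8.71418198e-04, -5.95051778e-04, -5.42561559e-05, -2.79821540e-03,
       -1.72518944e-04, -7.70791568e-04,  2.75282787e-03]), 'tau': array([ 1.59475912e-03, -6.26740837e+01,  4.90139821e-02, -3.92423558e+01,
        1.63180078e-02,  6.94336384e-03, -1.55729168e-05]), 'position': array([0.14171864, 0.60836824, 0.23057963]), 'ee_rot': array([ 7.83201721e-01,  6.21767342e-01, -4.85521433e-04,  4.48607172e-04]), 'ft_force': array([ 0.38421152,  0.16535131, -0.74125702]), 'torque': array([ 0.03280369, -0.02912472,  0.01218938]), 'grip_width': 0.9975475217829082}
```

View pics/side0.png

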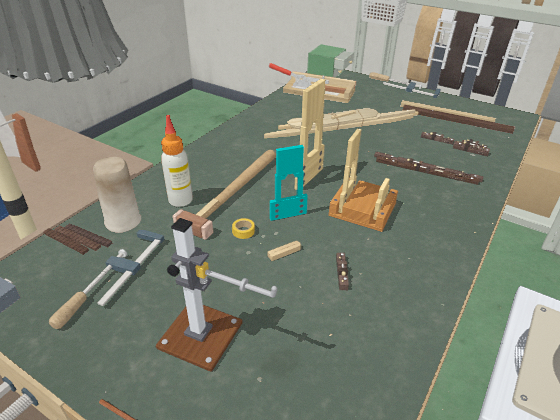

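View pics/top0.png

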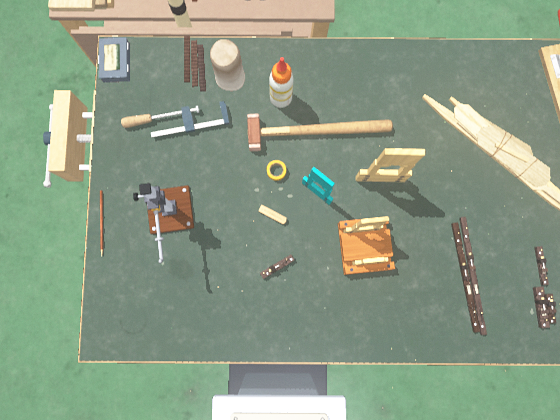

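Side view: stand with hook (tip about 273,292), rack (365,203) with the tall template in the slot nearer the free-standing large look-alike, and the turquoise look-alike beside them. The top view shows the same layout, with the hook tip at (161,260) and the rack at (366,246). I'll enlarge both next.

Run:
```python
import cv2,numpy as np
s=cv2.imread("pics/side0.png");t=cv2.imread("pics/top0.png")
def c(im,x,y,w,h,k):
    o=cv2.resize(im[y:y+h,x:x+w],None,fx=k,fy=k,interpolation=cv2.INTER_CUBIC)
    for i in range(0,w,10): cv2.line(o,(i*k,0),(i*k,4 if i%50 else 12),(0,0,255),1)
    for i in range(0,h,10): cv2.line(o,(0,i*k),(4 if i%50 else 12,i*k),(0,0,255),1)
    return o
a=np.vstack([np.hstack([c(s,320,120,100,110,4)[:300*2][:440],c(t,330,205,80,80,5)[:400]]) if 0 else np.hstack([c(s,325,125,80,110,5)[:550],c(t,330,205,80,110,5)[:550]])])
cv2.imwrite("pics/rack.png",a)
a=np.hstack([c(s,150,210,133,160,3),c(t,125,170,80,96,5)]); cv2.imwrite("pics/stand.png",a);print(a.shape)
```

```text
(480, 799, 3)
```

View pics/rack.png

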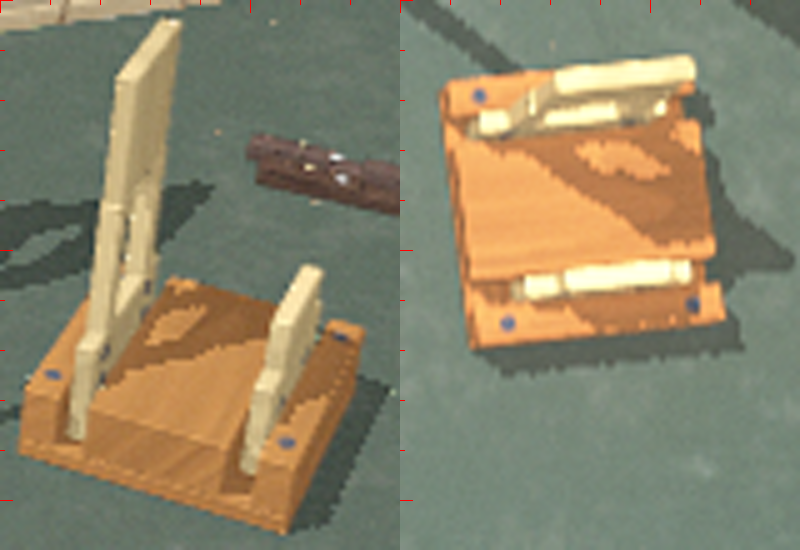

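View pics/stand.png

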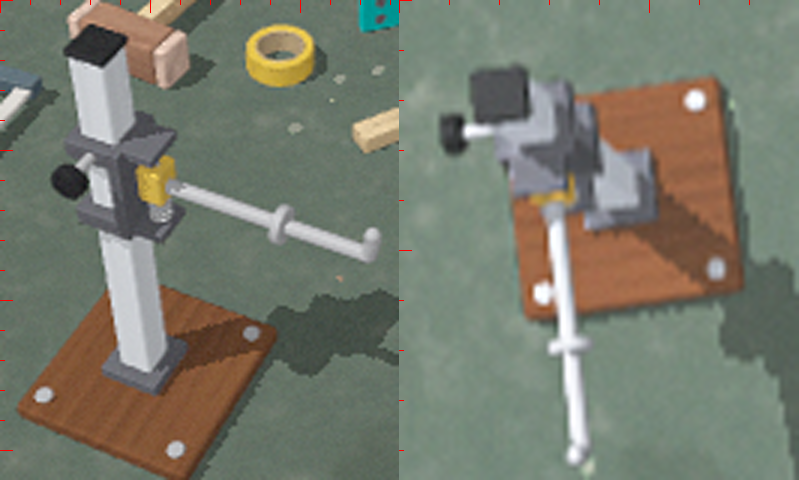

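```bash
cat > h.py <<'E'
import numpy as np
from scipy.optimize import least_squares
from scipy.spatial.transform import Rotation as R
from workcell import cams
P={n:cams.camera_params(n) for n in("side","top")}
def proj(n,p):
    c=P[n]; q=R.from_quat(c["rotation"]).inv().apply(np.atleast_2d(p)-c["xyz"])
    return np.c_[c["fx"]*q[:,0]/-q[:,2]+c["cx"],c["fy"]*-q[:,1]/-q[:,2]+c["cy"]]
def tri(s,t):
    r=least_squares(lambda p:np.r_[(proj("side",p)-s).ravel(),(proj("top",p)-t).ravel()],[.4,0,.1]); return r.x,r.fun
E
python3 - <<'E'
from h import *
np.set_printoptions(precision=4,suppress=True)
ks=lambda x,y:np.array([325+x/5,125+y/5]); kt=lambda x,y:np.array([330+(x-400)/5,205+y/5])
ss=lambda x,y:np.array([150+x/3,210+y/3]); st=lambda x,y:np.array([125+(x-400)/5,170+y/5])
for n,a,b in[("tabtop",ks(149,50),kt(623,74)),("short",ks(298,290),kt(603,277)),
 ("tip",ss(372,230),st(574,455)),("collar",ss(281,223),st(569,345)),("posttop",ss(96,45),st(499,93))]: print(n,*tri(a,b))
rk=[(+65,60,40,"side",ks(25,383)),(-65,-60,40,"side",ks(363,328)),(-65,60,40,"side",ks(297,477)),(-65,60,0,"side",ks(287,532)),(65,60,0,"side",ks(20,452)),
(65,60,40,"top",kt(447,88)),(-65,60,40,"top",kt(478,347)),(-65,-60,40,"top",kt(725,318)),(65,-60,40,"top",kt(695,70))]
def f(v,pts):
    o=[]
    for x,y,z,n,p in pts:
        c,s=np.cos(v[2]),np.sin(v[2]); o.append(proj(n,[v[0]+c*x/1e3-s*y/1e3,v[1]+s*x/1e3+c*y/1e3,z/1e3])[0]-p)
    return np.ravel(o)
r=least_squares(f,[.34,-.2,0],args=(rk,),loss="soft_l1");print("rack",r.x,f(r.x,rk).reshape(-1,2))
sb=[(60,-55,12,"side",ss(275,330)),(60,55,12,"side",ss(130,282))]
base=[((170,-55),(275,330),(715,78)),((60,-55),(180,478-5),(742,288)),((60,55),(20,408),(528,318))]
# side-view corners by order: right=far -y/?, solved below with all 4 assignments
import itertools
S=[(275,330),(180,470),(20,406)];T=[(715,78),(742,288),(528,318)]
C=[(170,-55),(60,-55),(60,55),(170,55)]
best=[]
for k in itertools.permutations(range(4),3):
  pts=[(*C[i],12,"top",st(*q)) for i,q in zip((0,1,2),T)]+[(*C[i],12,"side",ss(*q)) for i,q in zip(k,S)]
  q=least_squares(f,[.35,.2,3.14],args=(pts,),loss="soft_l1");best.append((q.cost,k,q.x,np.abs(q.fun).max()))
  q=least_squares(f,[.35,.2,0],args=(pts,),loss="soft_l1");best.append((q.cost,k,q.x,np.abs(q.fun).max()))
for b in sorted(best,key=lambda b:b[0])[:2]:print(b)
E
```

```text
tabtop [ 0.5535 -0.201   0.1931] [ 0.2666  0.0548 -0.0892 -0.2558]
short [ 0.4727 -0.2091  0.0936] [ 0.0715  0.0139 -0.021  -0.0733]
tip [0.4631 0.2562 0.1881] [ 0.2998  0.0658 -0.1822 -0.4258]
collar [0.5112 0.2638 0.1714] [ 0.1611  0.0367 -0.106  -0.2209]
posttop [0.6056 0.2781 0.2512] [-0.0728 -0.0181  0.057   0.0924]
rack [ 0.513  -0.2112  0.0989] [[ 0.0842  0.3007]
 [ 1.9392 -0.2246]
 [ 0.6335 -1.9402]
 [-0.037   0.8502]
 [-0.2286  0.0869]
 [ 0.1035 -1.7775]
 [-0.1376 -0.1559]
 [ 0.065   1.0274]
 [-0.6409 -2.6435]]
(np.float64(5.681589447758436), (1, 2, 3), array([0.4887, 0.2607, 0.1481]), np.float64(2.140071138042373))
(np.float64(5.681589447759091), (1, 2, 3), array([0.4887, 0.2607, 0.1481]), np.float64(2.1400710833269443))
```

```bash
cat >> h.py <<'E'
from workcell import manip
def go(xyz,yaw):
    o=manip.get_obs(); r=R.from_quat(o["ee_rot"]); 
    T=R.from_matrix(np.c_[[np.cos(yaw),np.sin(yaw),0],[np.sin(yaw),-np.cos(yaw),0],[0,0,-1]])
    print("turn",np.round((r.inv()*T).as_rotvec(degrees=True),2),"shift",np.round(r.inv().apply(np.array(xyz)-o["position"]),4))
    print("at",o["position"],"F",o["ft_force"],"g",o["grip_width"],"t",o["clock"])
E
python3 - <<'E'
from h import *
np.set_printoptions(precision=4,suppress=True)
print("big top",*tri([315,82],[406,152]),"big foot",tri([313,178],[384,178])[0])
print("turq top",*tri([290,149],[321,172]),"bottle",tri([170,117],[282,62])[0])
go([.48,.3,.36],.6);go([.5535,-.202,.30],.1)
E
```

```text
big top [ 0.6847 -0.2542  0.2639] [ 0.8163  0.1799 -0.3001 -0.6917] big foot [ 0.6861 -0.2666 -0.004 ]
turq top [ 0.6553 -0.0903  0.1805] [-2.1093 -0.4728  0.9351  2.0468] bottle [ 0.8956 -0.0003  0.2232]
turn [ 0.03  0.07 42.51] shift [-0.2238  0.3994 -0.1291]
at [0.1417 0.6084 0.2306] F [ 0.3842  0.1654 -0.7413] g 0.9975475217829082 t 0.1
turn [ 0.05  0.06 71.16] shift [-0.6959  0.5849 -0.0684]
at [0.1417 0.6084 0.2306] F [ 0.3842  0.1654 -0.7413] g 0.9975475217829082 t 0.1
```

Call:
move_arm(moves=[[0,0,0,0,0,-0.05,0.085],[0,0,0,0,0,-0.1,0.085],[0,0,6,-0.03,0.05,-0.13,0.085],[0,0,12,-0.06,0.1,-0.13,0.085],[0,0,18,-0.09,0.15,-0.13,0.085],[0,0,24,-0.12,0.2,-0.13,0.085],[0,0,30,-0.14,0.25,-0.13,0.085],[0,0,36,-0.17,0.3,-0.13,0.085],[0,0,40,-0.2,0.35,-0.13,0.085],[0,0,42.5,-0.224,0.4,-0.13,0.085]], grip_force=40)

```text
clock: 1.1
position: [0.4329, 0.3403, 0.3612]
ee_rot: [0.956, 0.294, -0.0, -0.0]
ft_force: [0.4, 1.4, -0.5]
grip_width: 0.996
```

```bash
python3 -c "
from h import *
go([.5535,-.202,.30],.1)"
```

```text
turn [-1.000e-02  1.000e-02  2.851e+01] shift [-0.2054  0.5162  0.0611]
at [0.43286912 0.34033062 0.36123434] F [ 0.42941976  1.41758812 -0.46798245] g 0.9956512075426472 t 1.1
```

Call:
move_arm(moves=[[0,0,3,-0.02,0.05,0,0.085],[0,0,6,-0.04,0.1,0,0.085],[0,0,9,-0.06,0.15,0,0.085],[0,0,12,-0.08,0.195,0,0.085],[0,0,15,-0.1,0.24,0,0.085],[0,0,18,-0.12,0.285,0,0.085],[0,0,21,-0.14,0.33,0,0.085],[0,0,24,-0.15,0.375,0.0,0.085],[0,0,27,-0.17,0.42,0.0,0.085],[0,0,27,-0.18,0.46,0.0,0.085]])

```text
clock: 2.1
position: [0.5427, -0.142, 0.3615]
ee_rot: [0.998, 0.063, 0.0, -0.0]
ft_force: [0.5, 0.7, 0.1]
grip_width: 0.993
```

Call:
move_arm(moves=[[0,0,0,0,0,0,0.085],[0,0,0,0,0,0,0.085],[0,0,0,0,0,0,0.085]])

```text
clock: 2.4
position: [0.5431, -0.1378, 0.361]
ee_rot: [0.998, 0.065, -0.0, -0.0]
ft_force: [1.1, 1.0, -0.6]
grip_width: 0.998
```

```bash
python3 -c "
from h import *
go([.5535,-.202,.27],.1)"
```

```text
turn [-0.04  0.03  1.76] shift [0.0019 0.065  0.0909]
at [ 0.54313993 -0.13782813  0.36097795] F [ 1.11940213  0.96555472 -0.57729922] g 0.9977260608315976 t 2.4
```

Call:
move_arm(moves=[[0,0,1.8,0.001,0.03,0,0.085],[0,0,1.8,0.002,0.065,0.02,0.085],[0,0,1.8,0.002,0.065,0.06,0.085],[0,0,1.8,0.002,0.065,0.1,0.085],[0,0,1.8,0.002,0.065,0.126,0.085],[0,0,1.8,0.002,0.065,0.126,0.085],[0,0,1.8,0.002,0.065,0.126,0.085]])

```text
clock: 3.1
position: [0.5539, -0.2022, 0.2362]
ee_rot: [0.999, 0.05, 0.0, -0.0]
ft_force: [0.7, 0.2, -0.3]
grip_width: 0.995
```

Run:
```python
from h import *
import cv2
go([.5535,-.202,.163],.1)
s=cams.camera("side");t=cams.camera("top")
k=lambda im,x,y:cv2.resize(im[y:y+120,x:x+80],None,fx=5,fy=5,interpolation=cv2.INTER_CUBIC)
cv2.imwrite("pics/g1.png",np.hstack([k(s,325,100),k(t,330,180)])[:,:,::-1])
```

```text
turn [-0.03 -0.03 -0.03] shift [-0.0004 -0.0002  0.0732]
at [ 0.55391711 -0.20215021  0.23624585] F [ 0.70887819  0.18221766 -0.32210666] g 0.9945051950783566 t 3.1
```

View pics/g1.png

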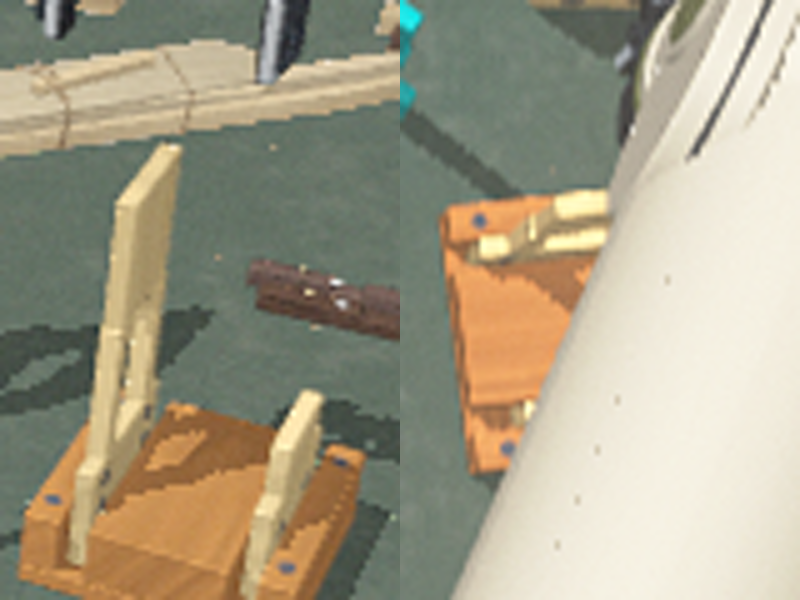

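The fingertips show at about (55,35) and (272,80), straddling the tab top at (150,175). I'm going down to grip it.

Call:
move_arm(moves=[[0,0,0,0,0,0.03,0.085],[0,0,0,0,0,0.055,0.085],[0,0,0,0,0,0.073,0.085],[0,0,0,0,0,0.073,0.085],[0,0,0,0,0,0.073,0.03],[0,0,0,0,0,0.073,0.02],[0,0,0,0,0,0.073,0.0],[0,0,0,0,0,0.073,0.0],[0,0,0,0,0,0.073,0.0],[0,0,0,0,0,0.073,0.0]], grip_force=50)

```text
clock: 4.2
position: [0.5537, -0.2034, 0.1627]
ee_rot: [0.999, 0.049, 0.0, -0.0]
ft_force: [0.2, 0.8, 3.5]
grip_width: 0.112
```

Call:
move_arm(moves=[[0,0,0,0,0,0,0.0],[0,0,0,0,0,0,0.0],[0,0,0,0,0,0,0.0],[0,0,0,0,0,0,0.0]])

```text
clock: 4.6
position: [0.5538, -0.2034, 0.1627]
ee_rot: [0.999, 0.049, 0.0, 0.0]
ft_force: [-0.3, 1.2, 5.7]
grip_width: 0.11
```

Call:
move_arm(moves=[[0,0,0,0,0,-0.01,0.0],[0,0,0,0,0,-0.03,0.0],[0,0,0,0,0,-0.05,0.0],[0,0,0,0,0,-0.07,0.0],[0,0,0,0,0,-0.1,0.0],[0,0,0,0,0,-0.13,0.0],[0,0,0,0,0,-0.16,0.0],[0,0,0,0,0,-0.18,0.0],[0,0,0,0,0,-0.18,0.0],[0,0,0,0,0,-0.18,0.0]])

```text
clock: 5.6
position: [0.5532, -0.2034, 0.3418]
ee_rot: [0.999, 0.049, -0.0, -0.0]
ft_force: [0.7, 0.6, -2.9]
grip_width: 0.109
```

Run:
```python
from h import *
go([.4295,.2516,.343],.15)
```

```text
turn [-0.01  0.03 -3.01] shift [-0.0789 -0.4648 -0.0011]
at [ 0.55324988 -0.20335838  0.34175257] F [ 0.6900518   0.56052259 -2.92572227] g 0.10911111778216 t 5.6
```

Call:
move_arm(moves=[[0,0,0,-0.01,-0.03,0,0],[0,0,0,-0.02,-0.07,0,0],[0,0,0,-0.03,-0.12,0,0],[0,0,-1,-0.04,-0.17,0,0],[0,0,-2,-0.05,-0.22,0,0],[0,0,-3,-0.06,-0.27,0,0],[0,0,-3,-0.07,-0.32,0,0],[0,0,-3,-0.079,-0.37,0,0],[0,0,-3,-0.079,-0.41,0,0],[0,0,-3,-0.079,-0.44,0,0]])

```text
clock: 6.6
position: [0.4298, 0.2301, 0.3406]
ee_rot: [0.997, 0.077, -0.001, 0.0]
ft_force: [1.4, -0.0, -2.0]
grip_width: 0.105
```

Call:
move_arm(moves=[[0,0,0,0,-0.012,0,0],[0,0,0,0,-0.024,0,0],[0,0,0,0,-0.024,0,0],[0,0,0,0,-0.024,0,0]])

```text
clock: 7.0
position: [0.4288, 0.2493, 0.3421]
ee_rot: [0.997, 0.074, -0.0, 0.0]
ft_force: [0.2, -0.2, -2.2]
grip_width: 0.105
```

Run:
```python
from h import *
go([.4295,.2516,.242],.15)
```

```text
turn [ 0.03  0.02 -0.09] shift [ 0.0011 -0.0022  0.1001]
at [0.42876187 0.24930035 0.34205162] F [ 0.23796957 -0.16204713 -2.16090709] g 0.1052601139313396 t 7.0
```

Call:
move_arm(moves=[[0,0,0,0.001,-0.002,0.02,0],[0,0,0,0.001,-0.002,0.05,0],[0,0,0,0.001,-0.002,0.08,0],[0,0,0,0.001,-0.002,0.1,0],[0,0,0,0.001,-0.002,0.1,0],[0,0,0,0.001,-0.002,0.1,0]])

```text
clock: 7.6
position: [0.4296, 0.2518, 0.2431]
ee_rot: [0.997, 0.074, 0.0, -0.0]
ft_force: [0.3, 0.3, -0.7]
grip_width: 0.105
```

Run:
```python
from h import *
import cv2
go([.488,.2605,.242],.15)
s=cams.camera("side");t=cams.camera("top")
cv2.imwrite("pics/s2.png",s[:,:,::-1]);cv2.imwrite("pics/t2.png",t[:,:,::-1])
k=lambda im,x,y,w,h,f:cv2.resize(im[y:y+h,x:x+w],None,fx=f,fy=f,interpolation=cv2.INTER_CUBIC)
cv2.imwrite("pics/g2.png",np.hstack([k(s,210,210,125,150,4),k(t,110,200,60,120,5)])[:,:,::-1])
```

```text
turn [-0.01 -0.03 -0.09] shift [0.059  0.0001 0.0012]
at [0.42959705 0.25184678 0.24313534] F [ 0.28976069  0.30869745 -0.71392064] g 0.10477030357555235 t 7.6
```

View pics/g2.png

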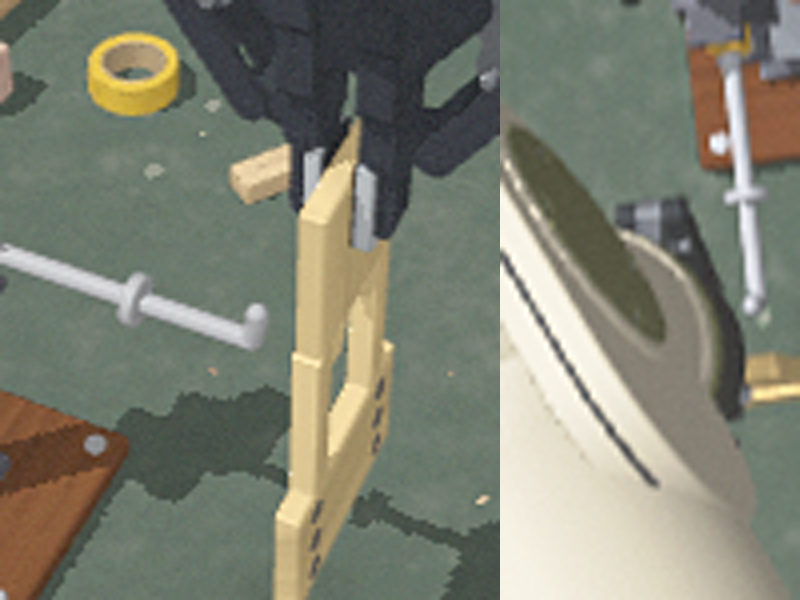

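Run:
```python
from h import *
np.set_printoptions(precision=4,suppress=True)
o=manip.get_obs();p=o["position"];M=R.from_euler("z",.15)
pts=[((-5,30,185),(325,222)),((5,30,185),(303,213)),((5,45,54),(278,512)),((-5,45,54),(303,518)),((-5,-45,54),(391,345)),((-5,20,54),(328,458)),((-5,-20,54),(365,390)),((5,32,120),(293,352))]
A=np.array([a for a,_ in pts])/1e3;U=np.array([b for _,b in pts])/4+210
W=lambda d:p+[0,0,-.153]+M.apply(A+d[:3])
def f(d):return np.r_[(proj("side",W(d))-U).ravel(),(d[0]-0)*1e3]
r=least_squares(f,np.zeros(3),loss="soft_l1");print("offset in template frame",r.x);print(f(r.x)[:-1].reshape(-1,2))
# hook prediction in the side view: bar-top height from tip top & bar
S=np.array([.4887,.2605,0])
for h in(.170,.174,.178):
    q=S+M.apply([[-.026,0,h+.014],[-.022,0,h-.004],[.02,0,h-.004]]);print(h,((proj("side",q)-210)*4))
```

```text
offset in template frame [ 0.0012 -0.0021 -0.0034]
[[ 0.9367 -0.2899]
 [-1.0641 -0.4451]
 [-0.7417 -0.0516]
 [-0.3426  0.9617]
 [ 1.2871 -1.3813]
 [ 0.4552  2.3631]
 [ 1.6863 -0.86  ]
 [ 0.0009  1.3256]]
0.17 [[256.6609 315.7306]
 [246.4088 346.4408]
 [142.4291 310.1426]]
0.174 [[256.6912 307.9626]
 [246.4005 338.9317]
 [142.0416 302.6477]]
0.178 [[256.7217 300.1354]
 [246.392  331.3666]
 [141.6514 295.098 ]]
```

Call:
move_arm(moves=[[0,0,0,0,-0.001,-0.008,0],[0,0,0,0.005,-0.001,-0.008,0],[0,0,0,0.015,-0.001,-0.008,0],[0,0,0,0.025,-0.001,-0.008,0],[0,0,0,0.035,-0.001,-0.008,0],[0,0,0,0.045,-0.001,-0.008,0],[0,0,0,0.055,-0.001,-0.008,0],[0,0,0,0.058,-0.001,-0.008,0],[0,0,0,0.058,-0.001,-0.008,0],[0,0,0,0.058,-0.001,-0.008,0]])

```text
clock: 8.7
position: [0.4861, 0.2623, 0.2502]
ee_rot: [0.997, 0.075, -0.0, 0.0]
ft_force: [-0.1, -0.1, -2.3]
grip_width: 0.106
```

Run:
```python
from h import *
import cv2
go([.488,.2605,.22],.15)
s=cams.camera("side");t=cams.camera("top")
k=lambda im,x,y,w,h,f:cv2.resize(im[y:y+h,x:x+w],None,fx=f,fy=f,interpolation=cv2.INTER_CUBIC)
cv2.imwrite("pics/g3.png",np.hstack([k(s,200,215,100,120,5),k(t,120,200,60,120,5)])[:,:,::-1])
```

```text
turn [ 0.    0.02 -0.  ] shift [0.0016 0.0021 0.0302]
at [0.48607711 0.2623348  0.25017112] F [-0.11501669 -0.13129998 -2.34567916] g 0.1063013998600423 t 8.7
```

View pics/g3.png

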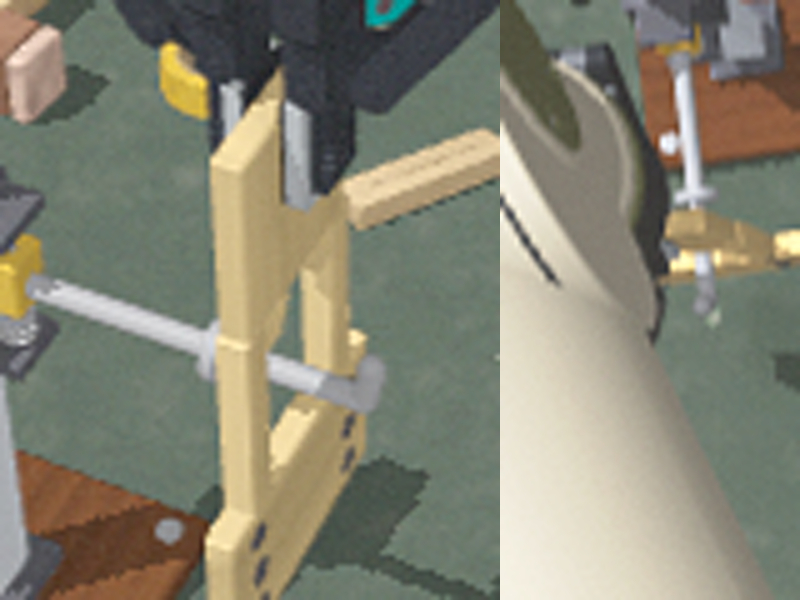

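The bar runs through the window between tip and collar, with the eye still above it. Next I'll lower the template.

Call:
move_arm(moves=[[0,0,0,0,0.001,0.008,0],[0,0,0,0,0.001,0.016,0],[0,0,0,0,0.001,0.024,0],[0,0,0,0,0.001,0.03,0],[0,0,0,0,0.001,0.03,0],[0,0,0,0,0.001,0.03,0]])

```text
clock: 9.4
position: [0.4864, 0.2614, 0.2202]
ee_rot: [0.997, 0.075, -0.0, 0.0]
ft_force: [-0.4, -0.1, -1.6]
grip_width: 0.115
```

Call:
move_arm(moves=[[0,0,0,0,0,0.002,0],[0,0,0,0,0,0.004,0],[0,0,0,0,0,0.004,0]])

```text
clock: 9.7
position: [0.4863, 0.2614, 0.2161]
ee_rot: [0.997, 0.075, -0.0, 0.0]
ft_force: [0.4, -0.7, -2.1]
grip_width: 0.108
```

Call:
move_arm(moves=[[0,0,0,0,0,0.002,0],[0,0,0,0,0,0.004,0],[0,0,0,0,0,0.004,0]])

```text
clock: 10.0
position: [0.4863, 0.2613, 0.2119]
ee_rot: [0.997, 0.075, -0.0, 0.0]
ft_force: [0.7, -0.2, -1.9]
grip_width: 0.105
```

Call:
move_arm(moves=[[0,0,0,0,0,0.001,0],[0,0,0,0,0,0.002,0],[0,0,0,0,0,0.002,0]])

```text
clock: 10.3
position: [0.4864, 0.2614, 0.2101]
ee_rot: [0.997, 0.075, -0.0, 0.0]
ft_force: [0.1, -0.5, -2.0]
grip_width: 0.11
```

Call:
move_arm(moves=[[0,0,0,0,0,0.001,0],[0,0,0,0,0,0.002,0],[0,0,0,0,0,0.002,0]])

```text
clock: 10.6
position: [0.4863, 0.2614, 0.2081]
ee_rot: [0.997, 0.075, -0.0, 0.0]
ft_force: [-0.1, -0.6, -1.9]
grip_width: 0.114
```

Call:
move_arm(moves=[[0,0,0,0,0,0.001,0],[0,0,0,0,0,0.002,0],[0,0,0,0,0,0.002,0]])

```text
clock: 10.9
position: [0.4865, 0.2615, 0.2065]
ee_rot: [0.997, 0.075, 0.0, -0.0]
ft_force: [-0.0, -0.5, 1.0]
grip_width: 0.112
```

Call:
move_arm(moves=[[0,0,0,0,0,0.0005,0],[0,0,0,0,0,0.001,0],[0,0,0,0,0,0.001,0]])

```text
clock: 11.2
position: [0.4865, 0.2615, 0.2056]
ee_rot: [0.997, 0.075, 0.0, -0.0]
ft_force: [-2.1, -0.5, 4.3]
grip_width: 0.111
```

Call:
move_arm(moves=[[0,0,0,0,0,0.0005,0],[0,0,0,0,0,0.001,0],[0,0,0,0,0,0.001,0]])

```text
clock: 11.5
position: [0.4866, 0.2615, 0.2047]
ee_rot: [0.997, 0.075, 0.0, -0.0]
ft_force: [-2.2, -0.1, 6.6]
grip_width: 0.113
```

Call:
move_arm(moves=[[0,0,0,0,0,0.0005,0],[0,0,0,0,0,0.001,0],[0,0,0,0,0,0.001,0]])

```text
clock: 11.8
position: [0.4866, 0.2615, 0.204]
ee_rot: [0.997, 0.075, 0.0, -0.0]
ft_force: [-1.7, -2.1, 9.6]
grip_width: 0.106
```

Call:
move_arm(moves=[[0,0,0,0,0,0,0],[0,0,0,0,0,0,0],[0,0,0,0,0,0,0],[0,0,0,0,0,0,0]])

```text
clock: 12.2
position: [0.4866, 0.2615, 0.204]
ee_rot: [0.997, 0.075, 0.0, -0.0]
ft_force: [-2.2, -2.1, 8.9]
grip_width: 0.11
```

Call:
move_arm(moves=[[0,0,0,0,0,0,0],[0,0,0,0,0,0,0],[0,0,0,0,0,0,0]])

```text
clock: 12.5
position: [0.4866, 0.2615, 0.204]
ee_rot: [0.997, 0.075, 0.0, -0.0]
ft_force: [-2.9, -1.4, 8.4]
grip_width: 0.11
```

Call:
move_arm(moves=[[0,0,0,0,0,-0.001,0],[0,0,0,0,0,-0.002,0],[0,0,0,0,0,-0.0028,0],[0,0,0,0,0,-0.0028,0],[0,0,0,0,0,-0.0028,0]])

```text
clock: 13.0
position: [0.4865, 0.2615, 0.206]
ee_rot: [0.997, 0.075, 0.0, -0.0]
ft_force: [-0.4, -0.0, 3.2]
grip_width: 0.106
```

Call:
move_arm(moves=[[0,0,0,0,0,-0.0005,0],[0,0,0,0,0,-0.001,0],[0,0,0,0,0,-0.001,0],[0,0,0,0,0,-0.001,0]])

```text
clock: 13.4
position: [0.4864, 0.2614, 0.2069]
ee_rot: [0.997, 0.075, 0.0, -0.0]
ft_force: [1.4, 0.2, 1.3]
grip_width: 0.109
```

Run:
```python
from h import *
import cv2
go([.488,.2605,.206],.15)
s=cams.camera("side");t=cams.camera("top")
k=lambda im,x,y,w,h,f:cv2.resize(im[y:y+h,x:x+w],None,fx=f,fy=f,interpolation=cv2.INTER_CUBIC)
cv2.imwrite("pics/g4.png",np.hstack([k(s,200,225,100,120,5),k(t,120,200,60,120,5)])[:,:,::-1])
```

```text
turn [-0. -0.  0.] shift [0.0014 0.0012 0.0009]
at [0.48641271 0.26143427 0.20694737] F [1.41768892 0.22737095 1.28544164] g 0.10935763973914162 t 13.4
```

View pics/g4.png

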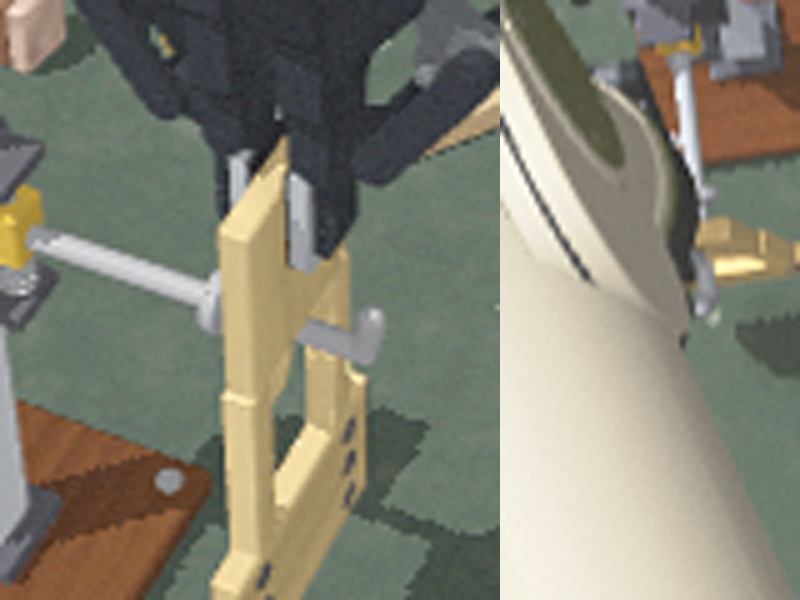

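The eye sits on the bar, with the collar on one side and the tip at (370,330) clear on the other. I'm easing the last of the pull and opening gently.

Call:
move_arm(moves=[[0,0,0,0,0,-0.0004,0],[0,0,0,0,0,-0.0004,0.011],[0,0,0,0,0,-0.0004,0.013],[0,0,0,0,0,-0.0004,0.016],[0,0,0,0,0,-0.0004,0.02],[0,0,0,0,0,-0.0004,0.025],[0,0,0,0,0,-0.0004,0.035],[0,0,0,0,0,-0.0004,0.05],[0,0,0,0,0,-0.0004,0.05],[0,0,0,0,0,-0.0004,0.05]], grip_force=20)

```text
clock: 14.5
position: [0.4864, 0.2614, 0.2075]
ee_rot: [0.997, 0.075, 0.0, -0.0]
ft_force: [-0.1, 0.4, -0.3]
grip_width: 0.582
```

Call:
move_arm(moves=[[0,0,0,0,0,0,0.05],[0,0,0,0,0,-0.01,0.05],[0,0,0,0,0,-0.025,0.05],[0,0,0,0,0,-0.04,0.05],[0,0,0,0,0,-0.06,0.05],[0,0,0,0,0,-0.09,0.05],[0,0,0,0,0,-0.12,0.05],[0,0,0,0,0,-0.15,0.05],[0,0,0,0,0,-0.15,0.05]])

```text
clock: 15.4
position: [0.4876, 0.2618, 0.3625]
ee_rot: [0.997, 0.075, 0.003, -0.002]
ft_force: [0.3, -0.0, -0.2]
grip_width: 0.588
```

Call:
move_arm(moves=[[0,0,0,-0.02,0.03,0,0.05],[0,0,0,-0.03,0.07,0,0.05],[0,0,0,-0.03,0.11,0,0.05],[0,0,0,-0.03,0.15,0,0.05],[0,0,0,-0.03,0.19,0,0.05],[0,0,0,-0.03,0.22,0,0.05],[0,0,0,-0.03,0.22,0,0.05],[0,0,0,-0.03,0.22,0,0.05],[0,0,0,-0.03,0.22,0,0.05],[0,0,0,-0.03,0.22,0,0.05]])

```text
clock: 16.4
position: [0.4895, 0.0406, 0.3573]
ee_rot: [0.997, 0.076, -0.0, -0.0]
ft_force: [0.1, -0.2, 0.9]
grip_width: 0.585
```

Run:
```python
from h import *
import cv2
go([.488,.2605,.206],.15)
s=cams.camera("side");t=cams.camera("top");s2=cams.camera("side")
print(np.abs(s.astype(int)-s2)[215:360,190:310].mean())
k=lambda im,x,y,w,h,f:cv2.resize(im[y:y+h,x:x+w],None,fx=f,fy=f,interpolation=cv2.INTER_CUBIC)
cv2.imwrite("pics/g5.png",np.hstack([k(s,140,150,280,210,2)[:420],k(t,120,190,50,84,5)])[:,:,::-1])
```

```text
turn [-0.    0.02  0.12] shift [ 0.0319 -0.2176  0.1513]
at [0.48946835 0.04062465 0.3573347 ] F [ 0.07446679 -0.17387565  0.94318059] g 0.5852297578839734 t 16.4
2.225038314176245
```

View pics/g5.png

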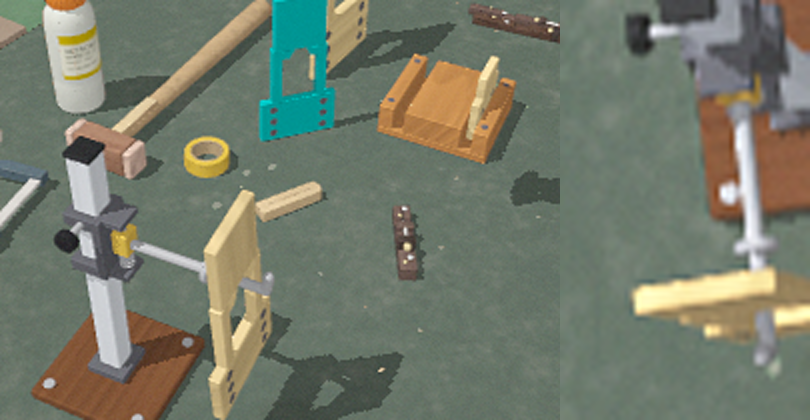

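The template hangs on the hook between collar and tip (about 230,290), the short one is still in the rack, and the other things look unmoved. I'll wait a second for it to settle, check that it is still, then hand in.

Call:
move_arm(moves=[[0,0,0,0,0,0,0.05],[0,0,0,0,0,0,0.05],[0,0,0,0,0,0,0.05],[0,0,0,0,0,0,0.05],[0,0,0,0,0,0,0.05],[0,0,0,0,0,0,0.05],[0,0,0,0,0,0,0.05],[0,0,0,0,0,0,0.05],[0,0,0,0,0,0,0.05],[0,0,0,0,0,0,0.05]])

```text
clock: 17.55
position: [0.4896, 0.0393, 0.3575]
ee_rot: [0.997, 0.075, 0.0, -0.0]
ft_force: [-0.0, -0.6, 0.1]
grip_width: 0.585
```

Run:
```python
from h import *
a=cams.camera("side").astype(int)
for i in range(6): b=cams.camera("side").astype(int)
d=np.abs(a-b);print(d[240:360,240:280].mean(),d[240:360,300:340].mean(),d[240:360,240:280].max())
print(manip.hand_in())
```

```text
2.030972222222222 2.3539583333333334 16
the job is handed in; nothing more can be done
None
```

The tall template is hanging by its eye on the sprung hook, between the upturned tip and the collar, and the job is handed in at about 18 s on the robot's clock.

- **Tug:** I pulled it straight down for about 0.7 s. The wrist force read 8.4 to 9.6 N, so with its weight the load on the hook was about 10 to 11.5 N. No reading taken came near 15 N. There was also up to about 3 N of sideways force during the tug. I then eased off to about 1 N, let go, and moved clear.
- **Last checks:** The final picture shows the template hanging between tip and collar. The short template is still in the rack and the other things look unmoved. Pictures 0.3 s apart differ only by camera noise, so it is hanging still, and the gripper is well clear with wrist force near zero.
- **Disagreement:** The camera estimates of where the template sat in the grip differed by about 4 mm sideways (+2 and −2 mm). I aimed near the middle, and contact came at the bar height I expected, with little sideways force.

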